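# Lock the red-lidded jar away in the dispensary's bolted drawer

## Robot

A 6-joint arm with a two-finger parallel gripper is mounted at the origin on the work surface. World frame = base frame: x ahead of the robot, y to its left, z up, the work surface at z = 0. Lengths are in m, angles in rad, forces in N, time in s.
With the tool pointing down it reaches from about 0.425 to 0.95 m from the base axis. Payload 14.7 kg.
Tool frame: the origin (TCP) lies at the very end of the fingers, on their centre line; the grasp point (between the pads) lies 19 mm behind it; z points along the fingers, x is the direction in which the jaws open and shut, and the axes are right-handed (so a half turn about z gives the same grasp; the last joint's range is limited). The gripper opens to 85 mm and grips with 20 to 120 N. Pads are 22 mm wide; open, the fingers measure 114 mm over their backs; the gripper's body (76 mm by 85 mm) begins 54 mm behind the grasp point. The pads swing forward as they close: fully open they stand 13 mm farther back than shut.
Start: joints at [1.235, 0.48, 1.596, -0, 1.065, -0.047], TCP at [0.185, 0.623, 0.231] pointing down, gripper open.
Joint ranges: [-2.75, 2.75], [-0.82, 2.05], [0.23, 2.67], [-1.56, 4.7], [0.09, 2.69], [-2.92, 2.92]. Speed limits (rad/s): [1.89, 1.89, 2.39, 3.01, 3.01, 3.01].

## Interface

Orientations are given as [roll, pitch, yaw] about the fixed x, y, z axes, in that order (R = Rz(yaw) Ry(pitch) Rx(roll)).
In Python, from bench import env gives the robot as it stands. The module is installed in compiled form; this text tells all that it offers. Calls block until the motion is done:
- env.reach(position, orientation): joint-space move of the TCP to a pose.
- env.move_l(position, rotation=None, v=0.15, until_force=None): straight line of the TCP; rotation=None keeps the orientation; v is the mean speed in m/s. With until_force (N) it stops when the force on the tool has changed by that much, and returns True; else False.
- env.move_j(angles): joint-space move.
- env.gripper_to(opening): opening from 0.0 (shut) to 1.0 (fully open); the grip force is fixed at half the most; returns when the fingers have stopped.
- env.dwell(seconds).
- env.inverse_kinematics(position, orientation): joint angles nearest the present ones, or None.
- env.capture(name): name is "scene" or "top" or "wrist"; returns (picture, depth): 420x560x3 uint8, red, green, blue; 420x560 float32, m along the optical axis (not along the pixel's ray), 0 where there is no reading.
- env.get_calibration(name): a dict with "K" (3x3 intrinsics, pixels), "R" (3x3) and "t" (3): a world point X has camera coordinates R X + t. Camera axes: x right, y down, z forward; pixel columns grow to the right and rows downward; lengths in m; the calibration is good to about 2 mm. A picture is of the moment at which its call begins: read the wrist's pose just before it. get_calibration takes no time and is no camera call; for the wrist camera it gives the pose at the moment of the call.
A pose or a line that the arm cannot do raises env.PlanningError and nothing moves.
- env.hand_in(): hands the job in, once; it reports no verdict.
Readings, each from a call of its own:
- env.current_clock(): time.
- env.current_joint_positions(): joint angles.
- env.current_joint_vel(): joint speeds.
- env.current_tau(): joint torques, N m.
- env.current_position(): TCP position.
- env.current_ee_rot(): TCP orientation.
- env.current_contact_force(): force on the tool from outside, world axes, zero at the start.
- env.current_moment(): the same for the moment, N m.
- env.current_gripper_width(): opening from 0.0 (shut) to 1.0 (fully open).
Only numpy, scipy, OpenCV 4.12 (cv2) and the standard library are available. Lean on these libraries where they do the work, as an engineer would, in place of code of your own. Each camera call takes 0.05 s, during which the arm holds its last target.

## Task

In the counter-top locker, gently stand the jar with the red lid upright in the open drawer, let go of it, and push the drawer fully shut. Then pull the yellow safety catch out towards the front of the locker, slide the steel bolt all the way home through its keeper, and push the yellow catch fully back in so that it holds the bolt. Leave the other things on the counter where they are.

Things in the scene. Friction and masses are not known exactly. Their poses are not given: they have to be found in the camera images.
- locker: Counter-top steel locker, pale grey-green, 280 mm wide (y), 240 mm deep (x), flat deck 100 mm above the counter, one drawer. Origin: middle of the lower edge of its front face, on the counter. Its x runs from front to back (away from the robot), y to the left along the front, z up; its place and yaw vary.
- shelf_edge (a point): Middle of the lower edge of the 65 mm high, 280 mm wide front lip of a dark wooden shelf (100 mm deep, with pots up to 184 mm above the deck) over the locker's deck: 105 mm above the deck and only 14 mm behind the bolt's axis. An upright gripper does not fit over the bolt's knob: lean the tool 25 to 45 degrees back towards the robot.
- drawer (a joint): Opening of the drawer in m: 0 = shut, up to 0.15; it starts 0.12 to 0.14 open and slides out towards the locker's -x. About 2 N of friction, stays where it is left. Dark red front panel 256 mm wide, 12 mm thick, top edge 97 mm above the counter. Inside 234 mm wide, side walls 50 mm above the counter.
- drawer_in (a point): Point on the drawer's inner floor, 12 mm above the counter, a good place to stand the jar: 54 mm behind the inner face of the front panel and 20 mm left of the middle. Moves with the drawer; axes as the locker.
- drawer_handle (a point): Middle of the brass bar handle (10 mm thick, 90 mm long along y), 28 mm ahead of the drawer's front panel and 52 mm above the counter. Moves with the drawer; axes as the locker.
- jar_red_mid (a point): Centre of the jar with the red lid: upright cylinder 53 mm in diameter, 64 mm high, cream body and paper band, about 0.18 kg, loose. This point is half-way up, z along its axis. It starts in one of three places, swapped with the other two jars.
- jar_red: The same jar; origin at the centre of its underside.
- catch (a joint): Travel of the yellow safety catch in m: 0 = pushed in (its plate lies across the bolt knob's path and blocks it), 0.028 = pulled fully out towards the locker's front (-x); from 0.018 on the knob can pass. About 2 N of friction, stays where it is left. It cannot be pushed back in unless the bolt is fully drawn or fully home (within 4 mm).
- catch_stud (a point): Grip point on the upright yellow stud of the safety catch: round, 14 mm in diameter, its top 11 mm above this point, the yellow plate and its grey bed (42 mm wide) 28 mm below it (126 mm above the counter). Pushed in, it lies at x = 26, y = 19, z = 154 mm in the locker's frame. Moves with the catch; axes as the locker.
- bolt (a joint): Travel of the steel bolt in m: 0 = drawn, 0.052 = fully home, its tip 17 mm beyond the keeper. It slides to the locker's -y (to the right seen from the robot). About 2 N of friction, stays where it is left.
- bolt_knob (a point): Grip point on the bolt's upright steel knob: round, 14 mm in diameter, a black ball (17 mm) centred 12 mm above this point. Drawn, it lies at x = 65, y = 45, z = 154 mm in the locker's frame; moves with the bolt. The 12 mm rod lies 41 mm below it. Staples 41 mm left of the drawn knob and 40 mm right of the knob when home reach 122 mm above the counter.
- keeper (a point): Centre of the keeper's opening (20 mm wide), a dark steel loop on a tongue that is fixed to the drawer at its right and lines up with the bolt only when the drawer is shut. Its top is 132 mm above the counter; moves with the drawer.
- jar_green: Jar of the same size with a green lid; origin under its centre. A bystander: leave it alone.
- jar_white: Jar of the same size with a white lid; origin under its centre. A bystander: leave it alone.
- bowl_pink: Pink plastic bowl, 150 mm across, 55 mm high; origin under its centre. A bystander: leave it alone.
- bowl_blue: Blue plastic bowl, 120 mm across, 50 mm high; origin under its centre. A bystander: leave it alone.
- crock: White ceramic crock with two small ears, 100 mm across, 75 mm high; origin under its centre. A bystander: leave it alone.
- spoon: Wooden spoon lying flat along its own x. A bystander: leave it alone.
- weight_big: Brass weight, 40 mm across, 52 mm high; origin under its centre. A bystander: leave it alone.
- weight_small: Brass weight, 28 mm across, 38 mm high; origin under its centre. A bystander: leave it alone.
There are look-alikes about, which are no part of the job. Leave any pink look-alike of the jar_red alone.

How it is judged:
On the way, in this order (a step that is already met when the one before it is completed fails the run):
1. the red-lidded jar stands upright in the drawer and is released (x of jar_red_mid in the frame of drawer_in between -0.035 and 0.1 m and y of jar_red_mid in the frame of drawer_in between -0.13 and 0.09 m and z of jar_red_mid in the frame of drawer_in between 0.024 and 0.042 m and angle between jar_red_mid's own z axis and vertical below 0.15 rad and contact force between jar_red and the fingers below 0.1 N), for 0.2 s.
2. the drawer is fully shut with the jar in it (x of jar_red_mid in the frame of drawer_in between -0.035 and 0.1 m and y of jar_red_mid in the frame of drawer_in between -0.13 and 0.09 m and z of jar_red_mid in the frame of drawer_in between 0.024 and 0.042 m and angle between jar_red_mid's own z axis and vertical below 0.15 rad and value of joint drawer below 0.004 m), for 0.2 s.
3. the safety catch is pulled out, the drawer still shut (value of joint catch above 0.018 m and value of joint drawer below 0.004 m), for 0.1 s.
4. the bolt is home in its keeper, the drawer shut (value of joint bolt above 0.046 m and value of joint drawer below 0.004 m), for 0.2 s.
5. the safety catch is pushed back in, the bolt still home (value of joint catch below 0.006 m and value of joint bolt above 0.046 m), for 0.2 s.
At the end, for the whole second after the job is handed in: The red-lidded jar stands upright (within 0.15 rad) on the drawer's floor, released and at rest; the drawer is shut (within 4 mm), the bolt home through the keeper (travel over 46 of 52 mm) and the yellow catch pushed back in (within 6 mm) (all of step 2 and all of step 5 and contact force between jar_red and the fingers below 0.1 N and linear speed of jar_red below 0.02 m/s and velocity of joint each of bolt, catch below 0.01 m/s); the robot touches nothing.
It fails at once if the red-lidded jar is tipped by more than 0.7 rad (angle between jar_red_mid's own z axis and vertical above 0.7 rad).
It fails at once if the jar is dropped or thrown into the drawer, or the drawer slammed with it (jar faster than 0.8 m/s within 70 mm of its place) (horizontal distance between jar_red_mid and drawer_in below 0.07 m and distance between jar_red_mid and drawer_in below 0.12 m and linear speed of jar_red above 0.8 m/s).
It fails at once if another thing on the counter is moved by more than 30 mm (distance of any of jar_green, jar_white, bowl_pink, bowl_blue, crock, spoon, weight_big, weight_small from where it was at the start of the episode above 0.03 m).
It also fails if it takes over 72 s, if anything falls off the work surface, if the arm or the gripper's body presses on something with over 40 N, if the wrist force passes 120 N, or if a joint passes its speed limit or range.

## Working session

There is one attempt and no reset: what is moved stays moved. The work goes in short steps, each a Python script; the robot and the scene stay as the last script left them, time stands still between calls to the robot, and variables do not carry over. Pictures are saved under pics/ and viewed, and the job is handed in when it is done.

```bash
mkdir -p pics; ls; python3 - <<'E'
from bench import env
import cv2,numpy as np
for n in ["scene","top"]:
    p,d=env.capture(n); c=env.get_calibration(n)
    np.savez(f"{n}0.npz",p=p,d=d,**{k:np.array(c[k]) for k in "KRt"})
    cv2.imwrite(f"pics/{n}0.png",p[:,:,::-1])
    print(n,c)
print(env.current_clock(),env.current_position(),env.current_ee_rot())
E
```

```text
pics
scene {'K': array([[415.99803833,   0.        , 283.36248929],
       [  0.        , 415.99803833, 202.10311262],
       [  0.        ,   0.        ,   1.        ]]), 'R': array([[ 0.83896381,  0.54395718, -0.01582095],
       [ 0.42917658, -0.67924913, -0.59533863],
       [-0.33458509,  0.49267759, -0.80331912]]), 't': array([-0.41067316, -0.14350879,  1.37522592])}
top {'K': array([[504.3325334 ,   0.        , 278.36373453],
       [  0.        , 504.3325334 , 216.29759268],
       [  0.        ,   0.        ,   1.        ]]), 'R': array([[-0.02412365, -0.99960873,  0.01415766],
       [-0.99444041,  0.02254209, -0.10285974],
       [ 0.10250035, -0.0165603 , -0.99459511]]), 't': array([-0.01957339,  0.52280171,  1.46125845])}
0.1 [0.18496175 0.62273174 0.23072907] [-3.14151887e+00  1.10493380e-03  1.28200023e+00]
```

View pics/scene0.png

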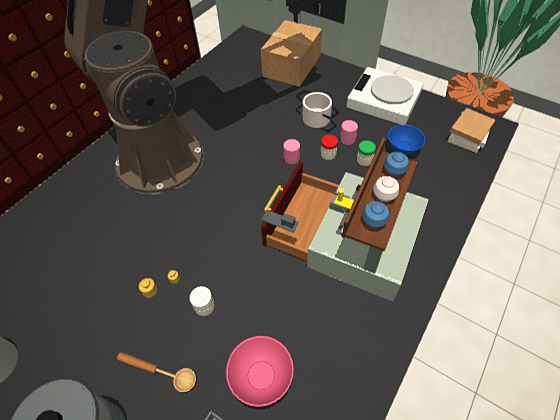

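View pics/top0.png

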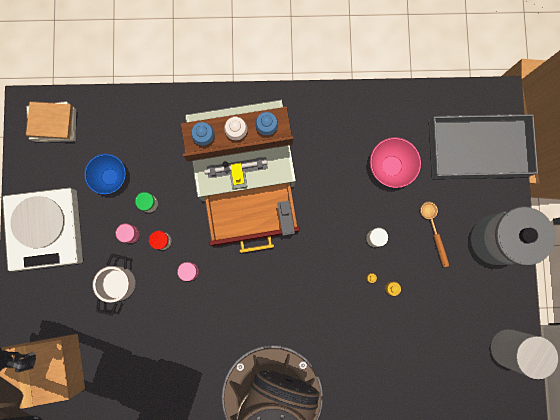

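Candidates for the jar in the top view are red at (158,240), pinks at (127,233) and (187,272), green at (145,201) and white at (377,237). The saturated red lid at (158,240) fits the description; I'll confirm it with a crop and measure.

```bash
cat > h.py <<'E'
import numpy as np,cv2
def load(n):
    z=np.load(n); return z
def pts(z):
    d=z['d'];K=z['K'];v,u=np.mgrid[:d.shape[0],:d.shape[1]]
    c=np.stack([(u-K[0,2])/K[0,0]*d,(v-K[1,2])/K[1,1]*d,d],-1)
    return (c-z['t'])@z['R']
E
python3 - <<'E'
from h import *
for n in["top","scene"]:
    z=load(n+"0.npz");P=pts(z);hsv=cv2.cvtColor(z['p'],cv2.COLOR_RGB2HSV)
    H,S,V=[hsv[...,i].astype(int) for i in range(3)]
    m=((H<5)|(H>175))&(S>200)&(V>150)&(z['d']>0)
    k,l,st,ce=cv2.connectedComponentsWithStats(m.astype(np.uint8))
    for i in range(1,k):
        if st[i,4]>25:
            q=P[l==i];print(n,st[i],ce[i],np.median(q,0),q.min(0),q.max(0))
            top=q[q[:,2]>q[:,2].max()-.006]; print(' top',len(top),(top.min(0)+top.max(0))/2,top.mean(0))
    m=(H>20)&(H<33)&(S>150)&(V>130)&(z['d']>0)
    k,l,st,ce=cv2.connectedComponentsWithStats(m.astype(np.uint8))
    for i in range(1,k):
        if st[i,4]>15:
            q=P[l==i];print(n,'Y',st[i],ce[i],np.median(q,0),q.min(0),q.max(0))
z=load("top0.npz")
a=cv2.resize(z['p'][185:305,100:230,::-1],None,fx=3,fy=3,interpolation=2)
b=cv2.resize(z['p'][90:255,175:305,::-1],None,fx=3,fy=3,interpolation=2)
out=np.zeros((495,800,3),np.uint8);out[:360,:390]=a;out[:495,400:790]=b
cv2.imwrite("pics/crop0.png",out)
# locker geometry
P=pts(z);
for (u,v) in [(200,190),(290,180),(290,155),(260,180),(192,116),(283,104)]: print((u,v),P[v,u])
E
```

```text
top [149 231  19  18 260] [157.98076923 239.66923077] [0.45865445 0.31370395 0.06367867] [ 0.4350423   0.28798144 -0.00544613] [0.48923456 0.35026192 0.07151345]
 top 72 [0.45940273 0.31214533 0.06851777] [0.45612751 0.31347529 0.0670521 ]
top Y [231 163  13  22 218] [236.80275229 173.18807339] [0.63518958 0.08184396 0.12561361] [0.60405772 0.06525858 0.09536461] [0.66998874 0.09994599 0.17260501]
top Y [240 237  33  15  97] [256.03092784 246.21649485] [0.4316074  0.03506237 0.05585966] [ 0.4213925  -0.01101455  0.0476713 ] [0.46005005 0.08072734 0.06550237]
top Y [368 274   9   8  46] [371.76086957 277.39130435] [ 0.33747661 -0.29928228  0.02949871] [ 0.32600038 -0.31369368  0.02186166] [ 0.34649396 -0.28930621  0.04210553]
top Y [388 283  13  12 111] [393.88288288 288.41441441] [ 0.3042088  -0.36024245  0.0390747 ] [ 0.28715691 -0.37961999  0.02829916] [ 0.31937016 -0.34337021  0.05544496]
scene [322 135  16  12 154] [329.22727273 140.7012987 ] [0.46109003 0.31211064 0.06304758] [ 0.40886645  0.28631093 -0.00403463] [0.48665322 0.39524567 0.06733299]
 top 128 [0.46143544 0.31284343
[... 317 characters left out ...]
1 0.06420863 0.09809901] [0.65412238 0.12900237 0.16914473]
scene Y [168 271  10   8  45] [172.24444444 274.55555556] [ 0.33859436 -0.30279462  0.027063  ] [ 0.32760436 -0.31156965  0.02051045] [ 0.34957281 -0.28873732  0.03866809]
scene Y [139 279  15  14 118] [145.87288136 284.88135593] [ 0.3071026  -0.36337879  0.0368927 ] [ 0.288703   -0.37889264  0.02942351] [ 0.3231064  -0.34414504  0.05363011]
(200, 190) [0.59388046 0.18798488 0.1012613 ]
(290, 180) [ 0.61846912 -0.06630022  0.09221987]
(290, 155) [ 0.68876127 -0.06782694  0.10128583]
(260, 180) [0.61963946 0.01887655 0.09602254]
(192, 116) [0.80687645 0.20849774 0.10468919]
(283, 104) [ 8.72058654e-01 -5.49074521e-02 -5.19258539e-04]
```

View pics/crop0.png

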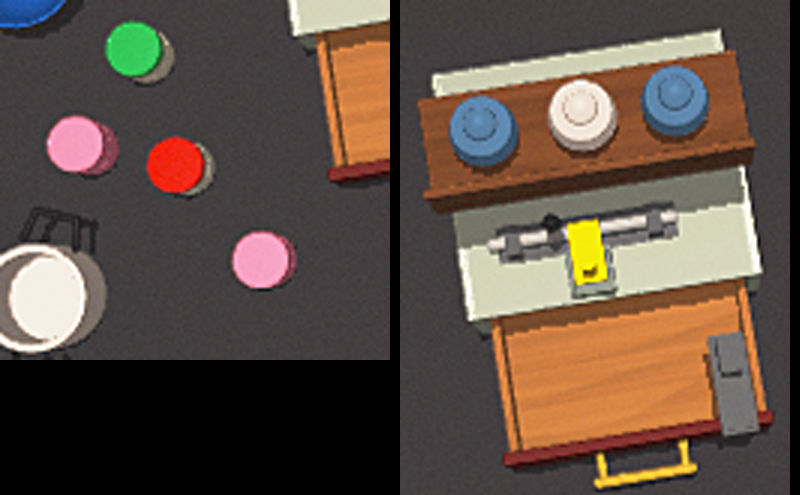

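Crop confirms it: bright red lid on a cream body at crop (175,165); the two pinks have pink bodies. Next, fit the locker pose.

```bash
cat >> h.py <<'E'
def onplane(z,u,v,h):
    K,R,t=z['K'],z['R'],z['t'];u=np.atleast_1d(u).astype(float);v=np.atleast_1d(v).astype(float)
    r=np.stack([(u-K[0,2])/K[0,0],(v-K[1,2])/K[1,1],np.ones_like(u)],-1)@R
    c=-R.T@t; s=(h-c[2])/r[:,2]; return c+s[:,None]*r
def proj(z,X):
    X=np.atleast_2d(X);c=X@z['R'].T+z['t'];p=c@z['K'].T;return p[:,:2]/p[:,2:]
E
python3 - <<'E'
from h import *
from scipy.optimize import least_squares
z=load("top0.npz");hsv=cv2.cvtColor(z['p'],cv2.COLOR_RGB2HSV).astype(int)
P=pts(z);p=z['p'].astype(int)
# dark red panel top edge / deck front edge
m=(p[...,1]>p[...,0]+3)&(p.sum(2)>450)&(abs(P[...,2]-.1)<.02)
m=cv2.morphologyEx(m.astype(np.uint8),cv2.MORPH_OPEN,np.ones((2,2)))
cols=range(203,290); fr=[]
for u in cols:
    v=np.where(m[150:215,u])[0]
    if len(v): fr.append((u,v.max()+150+.5))
fr=np.array(fr); F=onplane(z,fr[:,0],fr[:,1],.1)
def fit(A,i,j):
    k=np.ones(len(A),bool)
    for _ in range(8):
        c=np.polyfit(A[k,i],A[k,j],1);e=A[:,j]-np.polyval(c,A[:,i]);k=abs(e)<max(.002,1.5*np.median(abs(e)))
    return c,k.sum(),e[k].std()
cF=fit(F,1,0);print('front x=a*y+b',cF,'yaw',-np.arctan(cF[0][0]))
L=[];Rr=[]
for v in range(160,185):
    u=np.where(m[v,185:305])[0]
    if len(u): L.append((u.min()+185-.5,v));Rr.append((u.max()+185+.5,v))
L=np.array(L);Rr=np.array(Rr)
L=onplane(z,L[:,0],L[:,1],.1);Rr=onplane(z,Rr[:,0],Rr[:,1],.1)
cL=fit(L,0,1);cR=fit(Rr,0,1);print('left',cL,'right',cR)
yaw=-np.arctan(cF[0][0])
ex=np.array([np.cos(yaw),np.sin(yaw)]);ey=np.array([-ex[1],ex[0]])
print('width', np.median(L[:,:2]@ey),np.median(Rr[:,:2]@ey),'front',np.median(F[:,:2]@ex))
yc=(np.median(L[:,:2]@ey)+np.median(Rr[:,:2]@ey))/2; xo=np.median(F[:,:2]@ex)
o=xo*ex+yc*ey;print('origin',o)
def W(x,y,h): return np.r_[o+x*ex+y*ey,h]
img=z['p'][:,:,::-1].copy();S=4
img=cv2.resize(img[90:255,175:305],None,fx=S,fy=S,interpolation=2)
for pt in [W(0,.14,.1),W(0,-.14,.1),W(.24,.14,.1),W(.24,-.14,.1),W(.026,.019,.165),W(.065,.045,.166),W(.065,-.007,.113)]:
    q=proj(z,pt)[0];cv2.circle(img,(int((q[0]-175+.5)*S),int((q[1]-90+.5)*S)),4,(255,0,255),1)
cv2.imwrite("pics/fit0.png",img[:600])
# panel in locker frame
pm=((hsv[...,0]<6)|(hsv[...,0]>172))&(hsv[...,1]>150)&(hsv[...,2]<140)
vv,uu=np.where(pm[205:250,205:300]);A=onplane(z,uu+205,vv+205,.097)
q=np.stack([(A[:,:2]-o)@ex,(A[:,:2]-o)@ey],1);print('panel',np.percentile(q,[1,5,20,50,80,95,99],axis=0))
hm=(hsv[...,0]>18)&(hsv[...,0]<33)&(hsv[...,1]>130)&(hsv[...,2]>130)
vv,uu=np.where(hm[236:256,238:276]);A=onplane(z,uu+238,vv+236,.055)
q=np.stack([(A[:,:2]-o)@ex,(A[:,:2]-o)@ey],1);print('handle',np.percentile(q,[2,20,50,80,98],axis=0))
E
```

```text
front x=a*y+b (array([0.02184581, 0.59708923]), np.int64(3), np.float64(5.233641528945917e-17)) yaw -0.021842334049583977Traceback (most recent call last):
  File "<stdin>", line 24, in <module>
IndexError: too many indices for array: array is 1-dimensional, but 2 were indexed
```

```bash
ls pics
```

```text
crop0.png
scene0.png
top0.png
```

```bash
cat > fit.py <<'E'
from h import *
z=load("top0.npz");hsv=cv2.cvtColor(z['p'],cv2.COLOR_RGB2HSV).astype(int)
P=pts(z);p=z['p'].astype(int)
print(p[190,205],p[180,280],p[182,215],p[165,290])
m=(p[...,1]>=p[...,0])&(p.min(2)>130)&(p[...,1]-p[...,2]<60)
m=m.astype(np.uint8)
def fit(A,i,j):
    k=np.ones(len(A),bool)
    for _ in range(15):
        c=np.polyfit(A[k,i],A[k,j],1);e=A[:,j]-np.polyval(c,A[:,i]);k=abs(e)<max(.002,2*np.median(abs(e)))
    return c,k,e[k].std()
fr=[]
for u in range(203,292):
    v=np.where(m[150:215,u])[0]
    if len(v): fr.append((u,v.max()+150+.5))
fr=np.array(fr); F=onplane(z,fr[:,0],fr[:,1],.1)
cF,k,s=fit(F,1,0);F=F[k];print('front',cF,k.sum(),len(k),s)
L=[];Rr=[]
for v in range(158,180):
    u=np.where(m[v,185:305])[0]
    if len(u): L.append((u.min()+185-.5,v));Rr.append((u.max()+185+.5,v))
L=np.array(L);Rr=np.array(Rr)
L=onplane(z,L[:,0],L[:,1],.1);Rr=onplane(z,Rr[:,0],Rr[:,1],.1)
cL,k,s=fit(L,0,1);L=L[k];print('L',cL,k.sum(),s)
cR,k,s=fit(Rr,0,1);Rr=Rr[k];print('R',cR,k.sum(),s)
yaw=-np.arctan(cF[0]);print('yaw',yaw,np.arctan(cL[0]),np.arctan(cR[0]))
ex=np.array([np.cos(yaw),np.sin(yaw)]);ey=np.array([-ex[1],ex[0]])
a,b=np.median(L[:,:2]@ey),np.median(Rr[:,:2]@ey);xo=np.median(F[:,:2]@ex)
print('width',a-b)
o=xo*ex+(a+b)/2*ey;print('origin',o)
def W(x,y,h): return np.r_[o+x*ex+y*ey,h]
S=4
img=cv2.resize(z['p'][95:255,175:305,::-1],None,fx=S,fy=S,interpolation=2)[:600]
for pt in [W(0,.14,.1),W(0,-.14,.1),W(.24,.14,.1),W(.24,-.14,.1),W(.026,.019,.165),W(.065,.045,.174),W(.065,-.007,.113)]:
    q=proj(z,pt)[0];cv2.circle(img,(int((q[0]-175+.5)*S),int((q[1]-95+.5)*S)),4,(255,0,255),1)
cv2.imwrite("pics/fit0.png",img)
pm=((hsv[...,0]<6)|(hsv[...,0]>172))&(hsv[...,1]>150)&(hsv[...,2]<140)
vv,uu=np.where(pm[205:250,205:300]);A=onplane(z,uu+205,vv+205,.097)
q=np.stack([(A[:,:2]-o)@ex,(A[:,:2]-o)@ey],1);print('panel',np.percentile(q,[1,5,20,50,80,95,99],axis=0).round(4).tolist())
hm=(hsv[...,0]>18)&(hsv[...,0]<33)&(hsv[...,1]>130)&(hsv[...,2]>130)
vv,uu=np.where(hm[236:256,238:276]);A=onplane(z,uu+238,vv+236,.055)
q=np.stack([(A[:,:2]-o)@ex,(A[:,:2]-o)@ey],1);print('handle',np.percentile(q,[2,20,50,80,98],axis=0).round(4).tolist())
E
python3 fit.py
```

```text
[214 215 186] [216 216 190] [213 212 185] [243 243 229]
front [-0.14152536  0.6035403 ] 86 89 0.0008091812899046957
L [-5.2425563   3.50544231] 16 0.029961626416306057
R [ 0.13273411 -0.16200891] 22 0.0007798683576573453
yaw 0.1405916633090434 -1.3823138533798593 0.13196272555622682
width 0.073050741888902
origin [ 0.60979095 -0.04447402]
panel [[-0.1442, -0.0213], [-0.1425, -0.013], [-0.1393, 0.0545], [-0.1352, 0.1197], [-0.1313, 0.1855], [-0.1294, 0.2164], [-0.129, 0.2246]]
handle [[-0.1724, 0.0573], [-0.17, 0.0654], [-0.1663, 0.1013], [-0.1568, 0.1396], [-0.1425, 0.148]]
```

View pics/fit0.png

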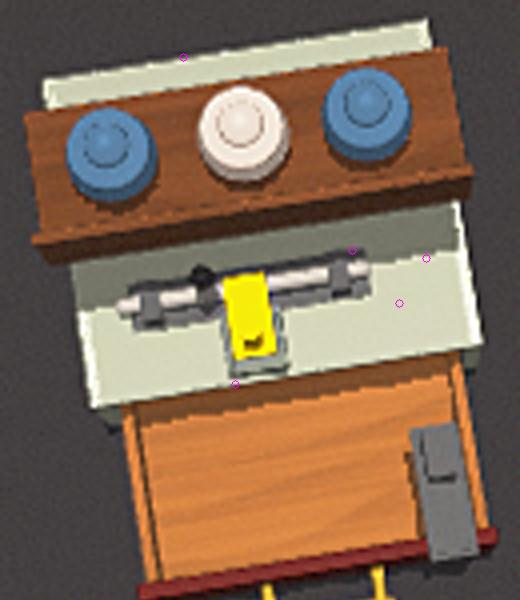

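```bash
sed -i 's/for v in range(158,180):/for v in range(172,192):/; s/L.append((u.min()+185-.5,v));Rr.append((u.max()+185+.5,v))/L.append((u.min()+185-.5,v));v2=v-14;u=np.where(m[v2,185:305])[0];Rr.append((u.max()+185+.5,v2))/' fit.py; python3 fit.py
```

```text
[214 215 186] [216 216 190] [213 212 185] [243 243 229]
front [-0.14152536  0.6035403 ] 86 89 0.0008091812899046957
L [0.1391545  0.11492797] 19 0.000889092341110888
R [ 0.14133781 -0.16769986] 20 0.0007632466624083646
yaw 0.1405916633090434 0.13826659414513634 0.14040779536351009
width 0.2785021228945507
origin [0.595418   0.05708336]
panel [[-0.1442, -0.1238], [-0.1425, -0.1156], [-0.1393, -0.0481], [-0.1352, 0.0171], [-0.1313, 0.083], [-0.1294, 0.1138], [-0.129, 0.122]]
handle [[-0.1724, -0.0452], [-0.17, -0.0371], [-0.1663, -0.0012], [-0.1568, 0.0371], [-0.1425, 0.0455]]
```

View pics/fit0.png

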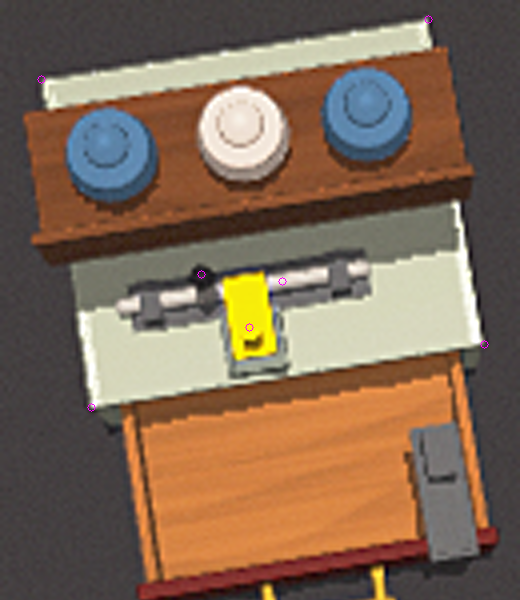

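The markers land on the deck corners, the knob at (201,274) and the stud. So the locker origin is at (0.595, 0.057), yaw 0.141, with the drawer about 0.13 open. Moving above the red jar.

```bash
cat >> h.py <<'E'
YAW=0.1403;O=np.array([0.5954,0.0571])
EX=np.array([np.cos(YAW),np.sin(YAW)]);EY=np.array([-EX[1],EX[0]])
def W(x,y,h): return np.r_[O+x*EX+y*EY,h]
def snap(env,name,f):
    c=env.get_calibration(name);p,d=env.capture(name)
    np.savez(f+".npz",p=p,d=d,**{k:np.array(c[k]) for k in "KRt"});cv2.imwrite(f"pics/{f}.png",p[:,:,::-1])
E
python3 - <<'E'
from h import *
from bench import env
z=load("top0.npz")
for n,(u,v) in dict(red=(157.98,239.67),g=(145,201),p1=(125.5,233),p2=(187,271.5)).items(): print(n,onplane(z,u,v,.064)[0])
for i,(pos,yw) in enumerate([([.461,.3125,.16],-.698),([.461,.3125,.024],-.698),(W(-.076,.02,.16),-1.430)]):
    print(env.inverse_kinematics(pos,[np.pi,0,yw]))
env.reach([.461,.3125,.16],[np.pi,0,-.698]);print(env.current_clock())
snap(env,"wrist","w1")
E
```

```text
red [0.45913949 0.31397888 0.064     ]
g [0.57130441 0.35121231 0.064     ]
p1 [0.48035707 0.40640293 0.064     ]
p2 [0.36681323 0.231877   0.064     ]
[ 5.41289844e-01  4.36735490e-01  1.88318391e+00 -4.44089210e-16
  8.21673254e-01  1.23928984e+00]
[ 5.41289844e-01  6.43042955e-01  1.96511748e+00 -4.44089210e-16
  5.33432220e-01  1.23928984e+00]
[ 6.92863366e-02  3.93308605e-01  1.96174555e+00 -4.44089210e-16
  7.86538497e-01  1.49928634e+00]
1.6583
```

View pics/w1.png

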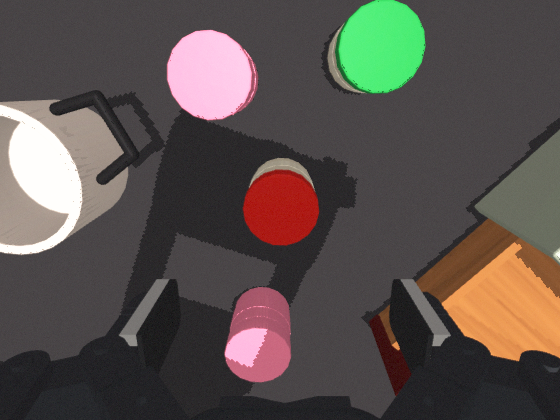

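Wrist view: red lid at (281,207), cream body behind; pinks at (211,75) and (260,335), green at (382,45). Refine the centre and pick.

```bash
python3 - <<'E'
from h import *
from bench import env
z=load("w1.npz");hsv=cv2.cvtColor(z['p'],cv2.COLOR_RGB2HSV)
m=(((hsv[...,0]<6)|(hsv[...,0]>174))&(hsv[...,1]>200)&(hsv[...,2]>80)).astype(np.uint8);m[:150]=0;m[260:]=0;m[:,:230]=0;m[:,330:]=0
c=cv2.minEnclosingCircle(cv2.findNonZero(m));print(c)
X=onplane(z,*c[0],.064)[0];print(X)
j=(X[:2]+np.array([.4592,.3139]))/2
print(j)
env.move_l([j[0],j[1],.026],v=.12)
print(env.current_contact_force(),env.current_clock())
env.gripper_to(0);print(env.current_gripper_width(),env.current_contact_force())
env.move_l([j[0],j[1],.16],v=.15);print(env.current_gripper_width(),env.current_contact_force(),env.current_clock())
snap(env,"wrist","w2");snap(env,"scene","s2")
E
```

```text
((280.6843566894531, 207.41061401367188), 37.84010696411133)
[0.46087852 0.31836762 0.064     ]
[0.46003926 0.31613381]
[-0.65351604  0.01207549 -0.04736175] 2.975
0.6055142340823662 [-2.72350267  1.53094097 11.86788727]
0.6004993894384324 [ 0.58145825 -0.64338515 -2.08025325] 4.4417
```

View pics/w2.png

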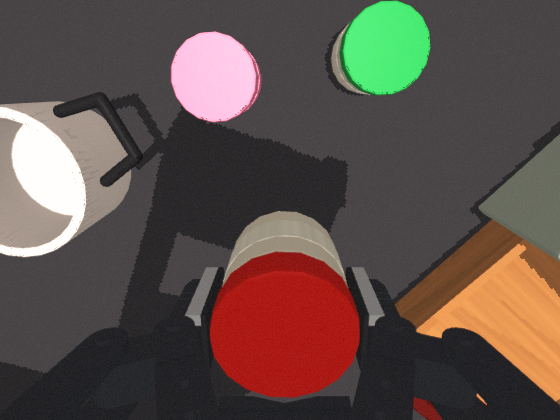

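View pics/s2.png

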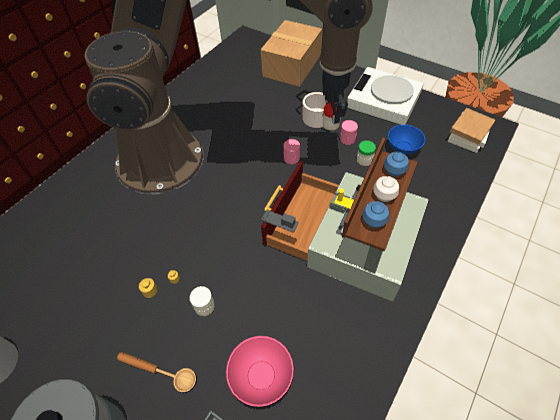

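Jar gripped level (red lid at (285,323) between the pads). Carry it to the drawer and set it down.

```bash
python3 - <<'E'
from h import *
from bench import env
T=W(-.074,.02,0)
env.move_l([*env.current_position()[:2],.19],v=.15)
env.reach([T[0],T[1],.19],[np.pi,0,YAW-np.pi/2])
env.move_l([T[0],T[1],.055],v=.12)
r=env.move_l([T[0],T[1],.034],v=.03,until_force=3)
print(r,env.current_position(),env.current_contact_force(),env.current_clock())
snap(env,"scene","s3")
E
```

```text
True [0.51978027 0.06663316 0.03880052] [1.70740318 1.47365661 6.33132751] 7.725
```

View pics/s3.png

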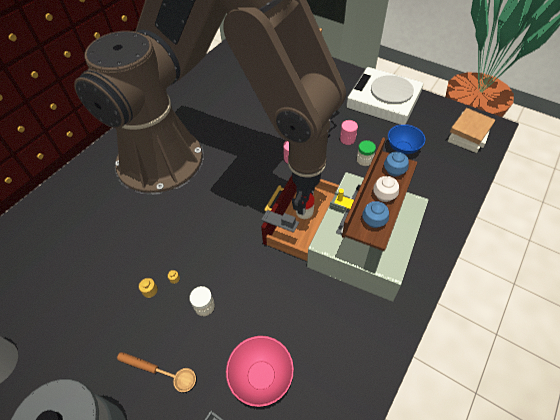

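Touchdown at the expected 0.038. Release, rise, check.

```bash
python3 - <<'E'
from h import *
from bench import env
env.gripper_to(1.0)
p=env.current_position()
env.move_l([p[0],p[1],.10],v=.1)
env.move_l([p[0],p[1],.20],v=.2)
snap(env,"wrist","w4");snap(env,"scene","s4");print(env.current_clock(),env.current_gripper_width())
E
```

```text
9.7333 1.0000558941561501
```

View pics/w4.png

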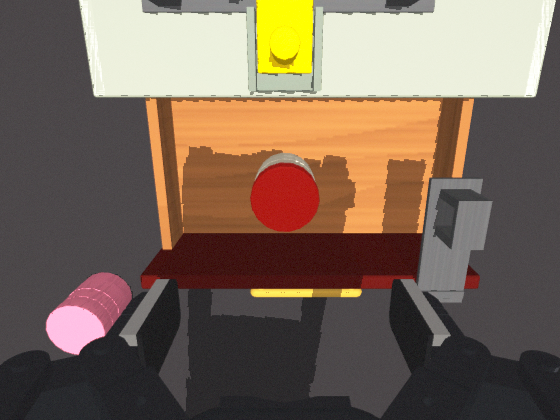

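The jar stands upright in the drawer (lid at (285,197)) and the keeper tongue is at right (455,230). Check reach for pushing the panel, left of the handle.

```bash
python3 - <<'E'
from h import *
from bench import env
from scipy.spatial.transform import Rotation as Ro
z=load("w4.npz")
for n,(u,v,h) in dict(fl=(95,96,.1),fr=(537,96,.1),stud=(285,41,.165),pl=(142,287,.097),pr=(478,287,.097),jar=(285,197,.076)).items():
    X=onplane(z,u,v,h)[0];d=X[:2]-O;print(n,X[:2].round(4),(d@EX).round(4),(d@EY).round(4))
for y in (0,.07,.085,.1):
  for x in (-.215,-.19,-.175,-.165):
    res=[]
    for tilt in (-40,-30,-20,-10,0,10,20,30,40):
        # tilt>0: fingers point outward (+x locker), gripper leaning back to robot
        R=Ro.from_euler('z',YAW)*Ro.from_euler('y',-np.radians(tilt))*Ro.from_euler('z',-np.pi/2)*Ro.from_euler('x',np.pi)
        q=env.inverse_kinematics(W(x,y,.06),R.as_euler('xyz'))
        res.append(q is not None)
    print(y,x,''.join('Y' if r else '-' for r in res))
R=Ro.from_euler('z',YAW)*Ro.from_euler('y',-np.radians(30))*Ro.from_euler('z',-np.pi/2)*Ro.from_euler('x',np.pi)
print(R.as_matrix().round(2))
E
```

```text
fl [0.5764 0.1957] 0.0006 0.1399
fr [ 0.6153 -0.0789] 0.0006 -0.1374
stud [0.6172 0.0811] 0.0249 0.0207
pl [0.4418 0.165 ] -0.137 0.1283
pr [ 0.4774 -0.0856] -0.1368 -0.1248
jar [0.5208 0.0673] -0.0725 0.0206
0 -0.215 YYYYY-Y--
0 -0.19 YYYYYYY--
0 -0.175 YYYYYYY--
0 -0.165 YYYYYYYY-
0.07 -0.215 YYYYY-Y--
0.07 -0.19 YYYYYYY--
0.07 -0.175 YYYYYYY--
0.07 -0.165 YYYYYYYY-
0.085 -0.215 YYYYY-Y--
0.085 -0.19 YYYYYYY--
0.085 -0.175 YYYYYYY--
0.085 -0.165 YYYYYYYY-
0.1 -0.215 YYYYYYY--
0.1 -0.19 YYYYYYY--
0.1 -0.175 YYYYYYYY-
0.1 -0.165 YYYYYYYY-
[[ 0.14 -0.86  0.5 ]
 [-0.99 -0.12  0.07]
 [ 0.   -0.5  -0.87]]
```

```bash
python3 - <<'E'
from h import *
from bench import env
env.gripper_to(0)
rot=[np.pi,0,YAW-np.pi/2]
print(env.current_position())
env.move_l(W(-.215,.0,.20),rot,v=.25)
env.move_l(W(-.215,.0,.045),v=.25)
print(env.current_clock())
r=env.move_l(W(-.03,.0,.045),v=.06,until_force=12)
d=env.current_position()[:2]-O
print(r,d@EX,d@EY,env.current_contact_force(),env.current_clock())
snap(env,"top","t5")
E
```

```text
[0.51886092 0.06652604 0.20003637]
11.9833
True -0.04390932245030966 7.964545720600096e-05 [-0.91306065 -1.02653848 -0.16423501] 14.5
```

View pics/t5.png

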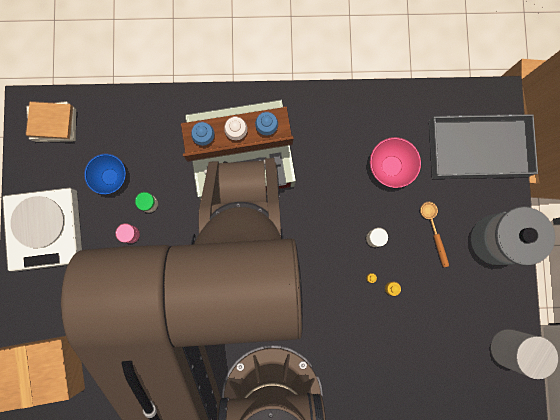

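Stopped firmly at the expected spot (panel flush with the locker front). Back off and move to a leaned pre-grasp over the catch stud, then look.

```bash
cat >> h.py <<'E'
from scipy.spatial.transform import Rotation as Ro
O=O+.001*EY
def tool(tilt):
    return Ro.from_euler('z',YAW)*Ro.from_euler('y',-np.radians(tilt))*Ro.from_euler('z',-np.pi/2)*Ro.from_euler('x',np.pi)
def pose(x,y,h,tilt,back=0.):
    "TCP so that the grasp point is at locker x,y,h, backed off along the tool axis"
    R=tool(tilt);return W(x,y,h)+(.019-back)*R.as_matrix()[:,2],R.as_euler('xyz')
def inl(X): 
    d=np.asarray(X)[:2]-O;return np.array([d@EX,d@EY,X[2]]).round(4)
E
python3 - <<'E'
from h import *
from bench import env
env.move_l(W(-.085,0,.045),v=.15)
env.move_l(W(-.085,0,.16),v=.25)
env.gripper_to(.45)
for a in [(.026,.019,.157,35,.06),(.026,.019,.157,35,0),(-.004,.019,.157,35,0),(.065,.045,.156,35,.06),(.065,-.01,.156,35,0)]:
    print(env.inverse_kinematics(*pose(*a)))
env.reach(*pose(.026,.019,.157,35,.08));print(env.current_clock(),env.current_gripper_width())
snap(env,"wrist","w6");snap(env,"scene","s6")
E
```

```text
None
[ 0.05235923  0.43537429  2.24571324  2.81312154  0.15679902 -1.31817389]
[ 0.04560702  0.40991694  2.31010211  2.85762276  0.19480063 -1.36956498]
None
[-0.00284736  0.47293996  2.15859377  2.43323713  0.12610652 -0.98390035]Traceback (most recent call last):
  File "<stdin>", line 8, in <module>
bench.PlanningError: the arm cannot take that pose within its joint ranges
```

```bash
python3 - <<'E'
from h import *
from bench import env
print(inl(env.current_position()),env.current_clock(),env.current_joint_positions())
for name,x,y,h,dz in [("stud",.026,.019,.157,0),("studup",.026,.019,.157,.06),("studout",-.002,.019,.157,0),("studoutup",-.002,.019,.157,.06),("knob",.065,.045,.158,0),("knobup",.065,.045,.158,.045),("knobhome",.065,-.007,.158,0),("knobhomeup",.065,-.007,.158,.045)]:
    for t in (10,15,20,25,30,35,38,40,43):
        p,r=pose(x,y,h+dz,t);q=env.inverse_kinematics(p,r)
        print(name,t,None if q is None else q.round(2))
E
```

```text
[-0.0852 -0.      0.1596] 16.025 [ 3.11166380e-02  3.85391301e-01  1.97733024e+00 -1.50388875e-04
  7.83218906e-01  1.46168059e+00]
stud 10 [0.07 0.48 1.89 0.02 0.59 1.49]
stud 15 [0.07 0.46 1.97 0.04 0.46 1.47]
stud 20 [0.07 0.44 2.04 0.08 0.32 1.43]
stud 25 [0.06 0.43 2.11 0.19 0.17 1.31]
stud 30 None
stud 35 [ 0.05  0.44  2.25  2.81  0.16 -1.32]
stud 38 [ 0.05  0.45  2.28  2.92  0.26 -1.43]
stud 40 [ 0.05  0.46  2.31  2.95  0.33 -1.46]
stud 43 [ 0.04  0.48  2.35  2.99  0.44 -1.5 ]
studup 10 [0.07 0.4  1.84 0.02 0.72 1.49]
studup 15 [0.07 0.37 1.91 0.03 0.6  1.48]
studup 20 [0.07 0.35 1.99 0.06 0.46 1.45]
studup 25 [0.06 0.33 2.06 0.1  0.32 1.4 ]
studup 30 [0.06 0.32 2.13 0.24 0.18 1.27]
studup 35 None
studup 38 [ 0.05  0.32  2.24  2.52  0.1  -1.02]
studup 40 [ 0.05  0.33  2.27  2.75  0.16 -1.25]
studup 43 [ 0.04  0.34  2.3   2.88  0.26 -1.39]
studout 10 [0.07 0.45 1.96 0.02 0.56 1.48]
studout 15 [0.07 0.42 2.03 0.05 0.43 1.46]
studout 20 [0.06 0.41 2.1  0.09 0.29 1.41]
studout 25 [0.06 0.4  2.17 0.25 0.14 1.25]
studout 30 None
studout 35 [ 0.05  0.41  2.31  2.86  0.19 -1.37]
studo
[... 1355 characters left out ...]
7 1.36]
knobhome 25 [0.02 0.47 2.02 0.23 0.23 1.23]
knobhome 30 [0.01 0.46 2.09 0.76 0.09 0.7 ]
knobhome 35 [ 0.    0.47  2.16  2.43  0.12 -0.98]
knobhome 38 [-0.    0.48  2.2   2.71  0.21 -1.26]
knobhome 40 [-0.    0.49  2.22  2.79  0.27 -1.35]
knobhome 43 [-0.01  0.5   2.26  2.86  0.38 -1.42]
knobhomeup 10 [0.04 0.47 1.76 0.03 0.73 1.45]
knobhomeup 15 [0.03 0.44 1.84 0.05 0.6  1.42]
knobhomeup 20 [0.02 0.42 1.91 0.09 0.47 1.38]
knobhomeup 25 [0.02 0.4  1.99 0.16 0.33 1.31]
knobhomeup 30 [0.01 0.39 2.06 0.35 0.19 1.11]
knobhomeup 35 None
knobhomeup 38 [-0.    0.39  2.17  2.27  0.11 -0.81]
knobhomeup 40 [-0.    0.39  2.19  2.55  0.17 -1.1 ]
knobhomeup 43 [-0.01  0.41  2.23  2.74  0.26 -1.29]
```

Knob grasp will use 40° lean (flipped wrist branch); for the stud 15° lean suffices. Go to the stud and look.

```bash
python3 - <<'E'
from h import *
from bench import env
env.reach(*pose(.020,.019,.217,15))
print(env.current_clock(),env.current_gripper_width(),inl(env.current_position()))
snap(env,"wrist","w6");snap(env,"scene","s6")
z=load("s6.npz");cv2.imwrite("pics/s6c.png",cv2.resize(z['p'][130:310,230:450,::-1],None,fx=3,fy=3,interpolation=2))
E
```

```text
16.55 0.446347366687244 [0.0245 0.0192 0.1985]
```

View pics/w6.png

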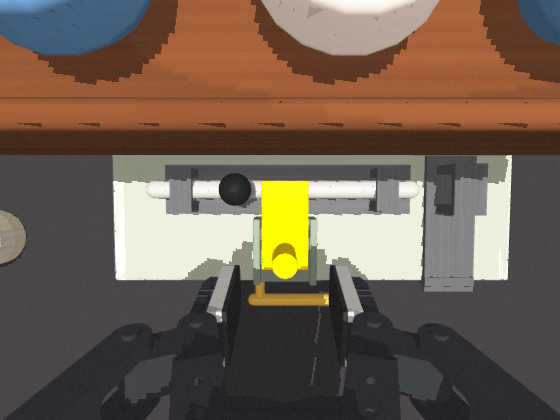

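View pics/s6c.png

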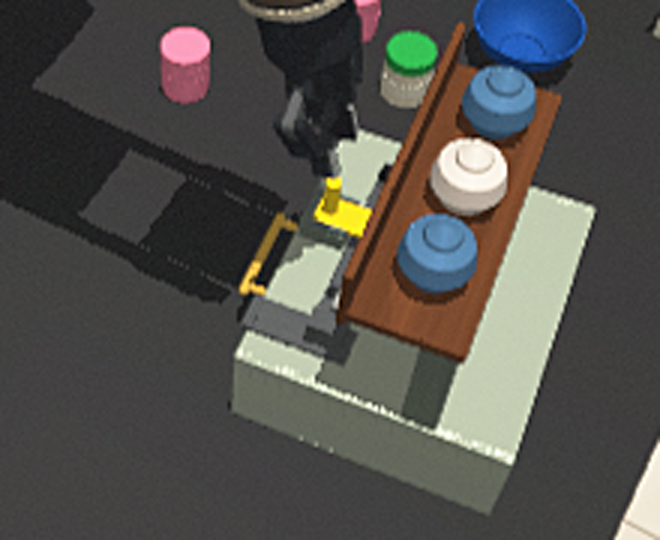

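The drawer is shut: its handle is close to the front (290,299) and the keeper at (447,188) lines up with the rod at row 188. The stud (285,262) is centred between the fingers. Grip and pull.

```bash
python3 - <<'E'
from h import *
from bench import env
z=load("w6.npz")
for n,u,v,h in [("stud",285,260,.165),("knob",235,189,.166)]: print(n,inl(onplane(z,u,v,h)[0]))
p,r=pose(.025,.019,.157,15)
print(env.move_l(p,r,v=.1,until_force=10),env.current_contact_force())
env.gripper_to(0);print('w',env.current_gripper_width(),env.current_contact_force())
p,r=pose(.025-.027,.019,.157,15)
print(env.move_l(p,r,v=.04,until_force=30),inl(env.current_position()),env.current_contact_force())
env.gripper_to(.45)
p,r=pose(-.002,.019,.24,15);env.move_l(p,r,v=.2)
print(env.current_clock())
snap(env,"wrist","w7")
E
```

```text
stud [0.0275 0.0198 0.165 ]
knob [0.0648 0.0457 0.166 ]
False [ 0.3133913  -0.36710401 -0.39198333]
w 0.14084238393283474 [-1.75575668  1.76300106  6.86010577]
False [0.0036 0.0191 0.1395] [2.23530267 3.03317642 7.81088153]
19.5167
```

View pics/w7.png

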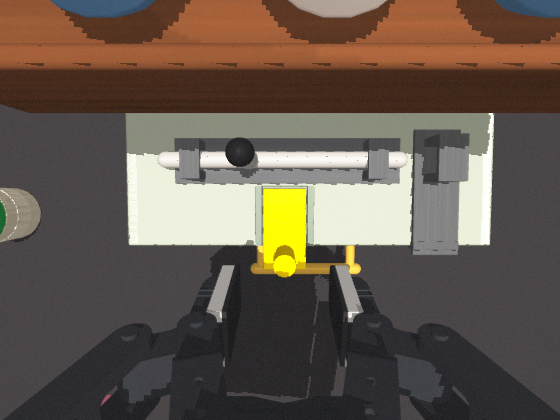

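Catch is out: its plate ends at row 187, clear of the rod at row 158. Stud at (285,265). Flip to the 40° lean and grip the knob.

```bash
python3 - <<'E'
from h import *
from bench import env
env.reach(*pose(-.06,.045,.255,40));print(env.current_clock(),env.current_joint_positions().round(2))
p,r=pose(.065,.0455,.159,40,.06);env.move_l(p,r,v=.15)
print(env.current_clock(),env.current_contact_force())
snap(env,"wrist","w8")
E
```

```text
22.0917 [ 0.1   0.14  2.39  2.89  0.09 -1.35]
22.9083 [0.5688035  0.2906929  0.46743238]
```

View pics/w8.png

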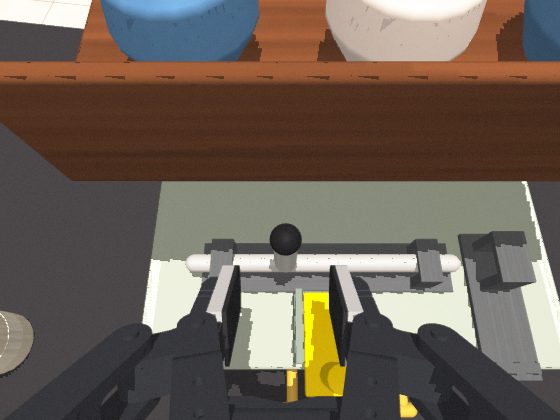

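The knob ball (285,239) is centred between the fingers and the lip is clear. Grip and slide home.

```bash
python3 - <<'E'
from h import *
from bench import env
p,r=pose(.065,.0455,.159,40)
print(env.move_l(p,r,v=.08,until_force=10),env.current_contact_force())
env.gripper_to(0);print('w',env.current_gripper_width(),env.current_contact_force())
p,r=pose(.065,-.009,.159,40)
print(env.move_l(p,r,v=.05,until_force=18),inl(env.current_position()),env.current_contact_force())
env.gripper_to(.45)
d=inl(env.current_position())
p,r=pose(.065,d[1],.159,40,.075);env.move_l(p,r,v=.15)
print(env.current_clock())
snap(env,"wrist","w9")
E
```

```text
False [0.11599958 0.5558005  0.39879353]
w 0.1586194616459402 [-1.40053007 -3.79712874  5.00801117]
True [ 0.0771 -0.0071  0.145 ] [-4.57721349  5.53238391  5.70295354]
26.25
```

View pics/w9.png

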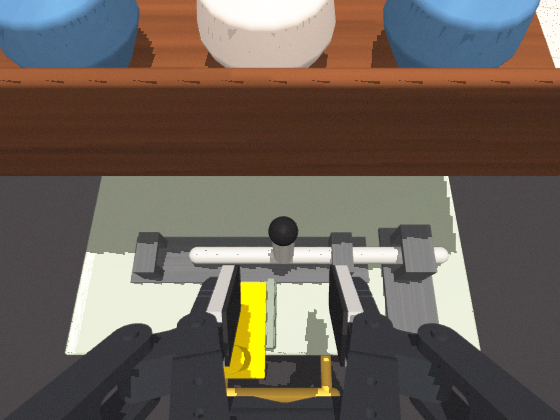

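Bolt is home: its tip shows past the keeper at (447,255). Regrip the stud and push it in.

```bash
python3 - <<'E'
from h import *
from bench import env
p,r=pose(-.001,.0195,.212,40);env.move_l(p,r,v=.15)
p,r=pose(-.001,.0195,.158,40)
print(env.move_l(p,r,v=.08,until_force=10),env.current_contact_force())
env.gripper_to(0);print('w',env.current_gripper_width(),env.current_contact_force())
p,r=pose(.031,.0195,.158,40)
print(env.move_l(p,r,v=.04,until_force=18),inl(env.current_position()),env.current_contact_force())
env.gripper_to(.45)
p,r=pose(.020,.0195,.22,40);env.move_l(p,r,v=.15)
p,r=pose(-.04,.0195,.24,40);env.move_l(p,r,v=.15)
print(env.current_clock())
snap(env,"wrist","w10");snap(env,"scene","s10")
z=load("s10.npz");cv2.imwrite("pics/s10c.png",cv2.resize(z['p'][130:310,230:450,::-1],None,fx=3,fy=3,interpolation=2))
E
```

```text
False [ 0.74828723 -0.18650377  0.06900234]
w 0.14225084811099678 [-0.3507292  -4.4862515   6.22036547]
True [0.0401 0.0193 0.1439] [-15.38994908  -5.37165275  22.35361008]
30.1083
```

View pics/w10.png

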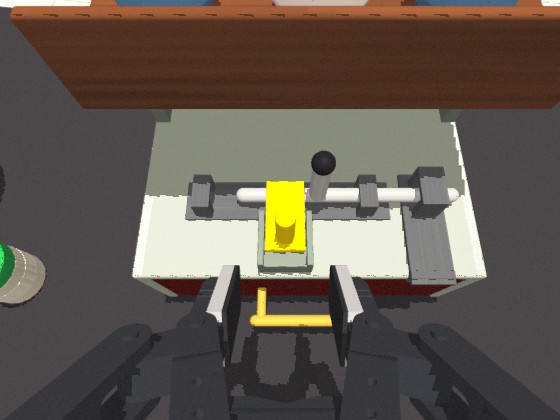

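View pics/s10c.png

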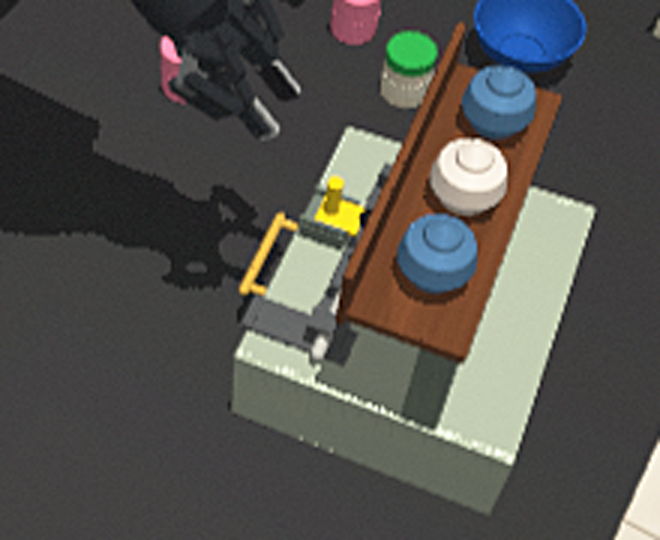

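```bash
python3 - <<'E'
from h import *
from bench import env
z=load("w10.npz")
print("stud",inl(onplane(z,286,217,.165)[0]),"knob",inl(onplane(z,323,163,.166)[0]),"tip",inl(onplane(z,458,194,.113)[0]))
p,r=pose(-.06,.0195,.30,40)
env.move_l(p,r,v=.2)
env.dwell(.3);snap(env,"top","t11");snap(env,"scene","s11");print(env.current_contact_force(),env.current_clock())
a=load("scene0.npz")['p'].astype(int);b=load("s11.npz")['p'].astype(int)
for n,(u,v) in dict(green=(367,152),pink1=(349,132),pink2=(292,151),white=(202,301),bowl=(260,371),blue=(406,140),crock=(317,110),spoon=(160,370),big=(148,288),small=(173,276)).items():
    s=np.s_[v-14:v+14,u-14:u+14];print(n,(abs(a[s]-b[s]).max(2)>40).mean().round(3))
E
```

```text
stud [0.0255 0.0194 0.165 ] knob [ 0.0643 -0.0058  0.166 ] tip [ 0.065 -0.121  0.113]Traceback (most recent call last):
  File "<stdin>", line 6, in <module>
bench.PlanningError: the arm cannot follow that straight line within its joint ranges
```

```bash
python3 - <<'E'
from h import *
from bench import env
env.dwell(.3);snap(env,"scene","s11");print(env.current_contact_force(),env.current_clock())
a=load("scene0.npz")['p'].astype(int);b=load("s11.npz")['p'].astype(int)
for n,(u,v) in dict(green=(367,152),pink1=(349,132),white=(202,301),bowl=(260,371),blue=(406,140),crock=(317,110),spoon=(160,370),big=(148,288),small=(173,276)).items():
    s=np.s_[v-14:v+14,u-14:u+14];print(n,(abs(a[s]-b[s]).max(2)>40).mean().round(3))
E
```

```text
[ 0.01834813  0.27568643 -0.68554293] 30.5583
green 0.0
pink1 0.031
white 0.0
bowl 0.0
blue 0.0
crock 0.05
spoon 0.0
big 0.0
small 0.0
```

View pics/s11.png

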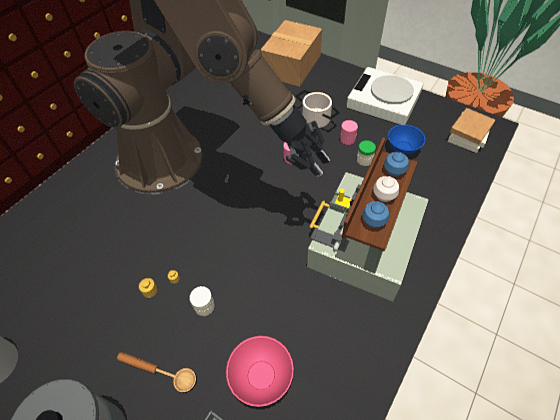

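Everything is in place: drawer shut, bolt home, catch in at (343,199), bystanders unmoved, and the gripper in free air at (310,155).

```bash
python3 - <<'E'
from bench import env
env.hand_in();print(env.current_clock())
E
```

```text
the job is handed in; nothing more can be done
the job is handed in; nothing more can be done
```

I carried out every step of the job and handed it in at about 30.6 s of the 72 s allowed. The red-lidded jar is in the drawer and the drawer is shut. The bolt is home through its keeper, and the yellow catch is pushed back in.

**Last checks:**
- **Catch:** the stud is at x = 25.5 mm; pushed fully in is 26 mm.
- **Bolt:** the knob is at y = -5.8 mm, about 51 of 52 mm travel. The tip shows past the keeper.
- **Drawer:** the panel is flush with the locker front in the last pictures, and the keeper lines up with the bolt.
- **Gripper:** it is clear of everything, and the force reading is near 0 N.
- **Bystanders:** the camera comparison with the start shows no change for the jars, bowls, spoon and weights. The crock showed a small 5% pixel change. I put that down to the arm being in view, as the crock looks unmoved.

**Not confirmed:** I could not see the jar once the drawer was shut. It was upright and released when last seen, and I pushed the drawer at 0.06 m/s.

**Failed calls:** two planned moves were refused as out of reach. One was a 35° lean, replaced with 15° for the stud and 40° for the knob. The other was a final lift, which I skipped because the gripper was already clear.

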